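Stow a mincer plate in its storage rack

ROBOT

A 7-joint arm with a two-finger parallel gripper is mounted at the origin on a cart in front of the work surface, level with it; the furniture and walls round the work are solid. World frame = base frame: x ahead of the robot, y to its left, z up, the work surface at z = 0. Lengths are in m, angles in rad, forces in N, time in s.
With the tool pointing down it reaches from about 0.35 to 0.9 m from the base axis. Payload 7.2 kg.
Tool frame: the origin (TCP) lies between the finger pads; the fingertips stand 14 mm ahead of it and the grasp point (between the pads) lies 5 mm behind it; z points along the fingers, y is the line along which they close (so a half turn about z gives the same grasp; the last joint's range is limited). The gripper opens to 85 mm and grips with 20 to 120 N. Pads are 22 mm wide; open, the fingers measure 114 mm over their backs; the gripper's body (76 mm by 85 mm) begins 54 mm behind the grasp point. The pads swing forward as they close: fully open they stand 13 mm farther back than shut.
Start: joints at [-1.376, 0.411, -0.013, 1.596, 0.006, 1.134, -0.082], TCP at [0.162, 0.604, 0.245] pointing down, gripper open.
Joint ranges: [-2.95, 2.95], [-0.29, 1.99], [-1.47, 1.44], [0.14, 2.54], [-1.03, 4.17], [0.13, 1.85], [-2.86, 2.86]. Speed limits (rad/s): [2.39, 2.39, 3.01, 3.01, 3.14, 3.14, 3.14].

INTERFACE

Orientations are given as a unit quaternion [w, x, y, z].
In Python, from workcell import arm gives the robot as it stands.
- The arm moves only by the tool play_rows, never from a script. Its argument "commands" is text: rows parted by semicolons, each of 7 numbers parted by spaces: the finger opening in mm, from 0 to 85.4, then the shift along the tool's x, y, z in mm, then the turn, a rotation vector about the tool's x, y, z in degrees. A call has exactly 5 rows; each row shifts and turns the commanded pose from where the row before left it, along the tool's axes as they then stand; what a row does not reach is not made up. A row lasts 1/10 s, in which the tool goes at most 50 mm and 8.59 degrees, less where a joint would pass 70% of its speed; a pose out of reach is approached as far as the arm can. A call is refused whole if a number of a shift passes 50 or a number of a turn 8.59, either way. A call with a gripper value outside its range is refused whole. The fingers move at their own pace and stop on an object; "newtons" is the grip in N (left out, the last holds). Time passes only in rows, so rows that do not move let the fingers close, or fill a call up. It gives the time, the measured TCP pose, the force, the opening and the grip force at its end, in the units of the state.
- arm.state(): the state, without advancing time (a new reading comes with each control period).
- arm.camera(name): name is "scene" or "top" or "wrist"; returns (picture, depth): 400x640x3 uint8, red, green, blue; 400x640 float32, m along the optical axis (not along the pixel's ray), 0 where there is no reading.
- arm.calibration(name): a dict with "camera_matrix" (3x3 intrinsics, pixels), "xyz" and "attitude" of the camera in the world. Camera axes: x right, y up, looking along -z (the intrinsics and any distortion apply to the point x, -y, -z); pixel columns grow to the right and rows downward; lengths in m; the calibration is good to about 2 mm. The wrist camera is an equidistant fisheye: a pixel r from the principal point sees the ray r / f radians off the axis. A picture is of the moment at which its call begins: read the wrist's pose just before it. calibration takes no time and is no camera call; for the wrist camera it gives the pose at the moment of the call.
- arm.hand_in(): hands the job in; it is judged then, once.
The state is a dict: "time_s": time; "joint_positions": joint angles; "qvel": joint speeds; "joint_efforts": joint torques, N m; "tcp_pos": TCP position; "tool_rot": TCP orientation; "ft_force": force on the tool from outside, world axes, zero at the start; "ft_torque": the same for the moment, N m; "finger_gap": finger opening in m; "finger_force": force on a finger pad.
Only numpy, scipy, OpenCV 4.12 (cv2) and the standard library are available. Lean on these libraries where they do the work, as an engineer would, in place of code of your own. Each camera call takes 0.05 s, during which the arm holds its last target. There are 200 camera calls.

TASK

Put the round mincer plate away in its white storage rack: swing the steel latch right out to the side, push the plate along the deck and over the raised lip so that it drops flat into the pocket, then swing the latch fully back over the plate. Push the plate, do not pick it up, and leave the timer, the jars and the pepper mill where they stand.

Things in the scene. Friction and masses are not known exactly. Their poses are not given: they have to be found in the camera images.
- rack: white plastic storage rack, 300 x 156 x 24 mm, fixed to the bench. Origin: centre of its underside, on the bench. x axis: the way the plate is pushed; y to the left of that; z up. Along x it has a flat deck, a raised lip, a sunk pocket and an end wall (x +132 to +150 mm, 24 mm high).
- deck (a point): on the middle of the loading deck's top, 16 mm above the bench, at rack x = -72 mm, y = 0; axes as the rack's. The deck is flat from rack x -150 to +6 mm, between two curbs (24 mm above the bench) that stand 144 mm apart
- lip (a point): middle of the lip's crest (a steel strip), at rack x = +19 mm, y = 0, 21 mm above the bench (5 mm above the deck); axes as the rack's. The lip slopes up from x = +6 to +16 mm, is level to +22 mm, then drops sheer into the pocket. Walls beside lip and pocket: 112 mm apart, 24 mm above the bench, from x = +2 mm on, entry corners rounded
- pocket (a point): centre of the pocket's floor, at rack x = +77 mm, y = 0, 4 mm above the bench; axes as the rack's. The pocket is 110 mm long (rack x +22 to +132 mm), 112 mm wide, 17 mm deep below the lip's crest
- plate_center (a point): centre (half-way up) of the loose mincer plate: a round flat steel disc, 100 mm across, 12 mm thick, 0.3 to 0.6 kg, with dark round holes. It starts flat on the rack's deck, a little to either side of the middle. Its edge can be pushed, also with two parted fingers. z is its upward face normal
- latch_arm (a joint): latch angle: 0 = shut against its stop, arm along the rack's middle over the pocket, free end to -x; grows as the free end swings to the rack's +y side; 1.57 = square to the rack, clear; limit 1.75. Upright pivot at rack x +141 mm, y 0. Turns lightly (0.6 N at the stud), stays where left. Arm 16 mm wide, 27 to 33 mm above the bench; over the pocket it blocks the plate
- latch_stud (a point): middle of the exposed black upright stud at the latch's free end, 75 mm from the pivot; the stud is 13 mm thick (16 mm at its head), reaches from 33 to 65 mm above the bench, and this point is 47 mm above the bench. At angle 0 it lies on the pivot's -x side in the rack's frame
- kitchen_timer: white kitchen timer, 68 mm across, 50 mm high, standing beside the rack; origin under its centre; a bystander
- mill: wooden pepper mill, 58 mm across, 160 mm high; origin under its centre; a bystander
- jar_a: spice jar with red cap, 45 mm across, 106 mm high; origin under its centre; a bystander
- jar_b: another such spice jar, 45 mm across, 106 mm high; origin under its centre; a bystander
Things that resemble listed ones, but are neither listed nor needed, are in the scene too. What is meant by the part that bears plate_center is not green or pink, and is the larger of those in its own colour.

How it is judged:
By the outcome, as a careful person would: the job done as asked, in the order asked, and still so for the second after the job is handed in, with the robot touching nothing.
It also fails if it takes over 64 s, if anything falls off the work surface, if the arm or the gripper's body presses on something with over 40 N, if the wrist force passes 120 N, or if a joint passes its speed limit or range.

## Working session

There is one attempt and no reset: what is moved stays moved. The work goes in short steps, Python scripts to look and compute and a tool call to move; the robot and the scene stay as the last step left them, time stands still between calls to the robot, and variables do not carry over. Pictures are saved under pics/ and viewed, at most 13 in all, crops included, and the job is handed in when it is done.

Besides the shell and the picture viewer there is one more tool, called after "Call:" by a JSON object that holds its "name" and its "arguments". play_rows: Moves the arm, as the interface text tells. Its arguments: {"type":"object","properties":{"commands":{"type":"string"},"newtons":{"type":"number"}},"required":["commands"]}

```bash
mkdir -p pics; ls; python3 - <<'E'
from workcell import arm
import cv2,numpy as np
s=arm.state();print(s['time_s'],s['tcp_pos'],s['tool_rot'],s['finger_gap'])
for n in('scene','top'):
    p,d=arm.camera(n);cv2.imwrite(f'pics/{n}0.png',p[:,:,::-1]);np.save(f'pics/{n}0.npy',d)
    c=arm.calibration(n);print(n,c)
E
```

```text
pics
0.0 [0.16229528 0.60305562 0.24443011] [-3.87312465e-05  1.31014870e-01  9.91380048e-01 -8.38357057e-04] 0.08539328128347606
scene {'camera_matrix': array([[446.32589584,   0.        , 317.14371408],
       [  0.        , 446.32589584, 196.90128509],
       [  0.        ,   0.        ,   1.        ]]), 'xyz': array([ 0.07466013, -1.272035  ,  0.88049061]), 'attitude': array([ 0.85984524,  0.45586702, -0.10115173, -0.20644553])}
top {'camera_matrix': array([[491.4558312 ,   0.        , 315.64150016],
       [  0.        , 491.4558312 , 199.28401306],
       [  0.        ,   0.        ,   1.        ]]), 'xyz': array([ 0.46557261, -0.16270556,  1.38258418]), 'attitude': array([-0.70222653, -0.03159857,  0.04377653,  0.70990355])}
```

View pics/top0.png

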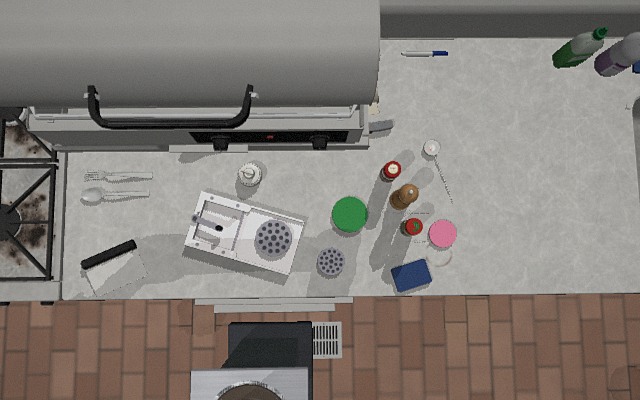

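View pics/scene0.png

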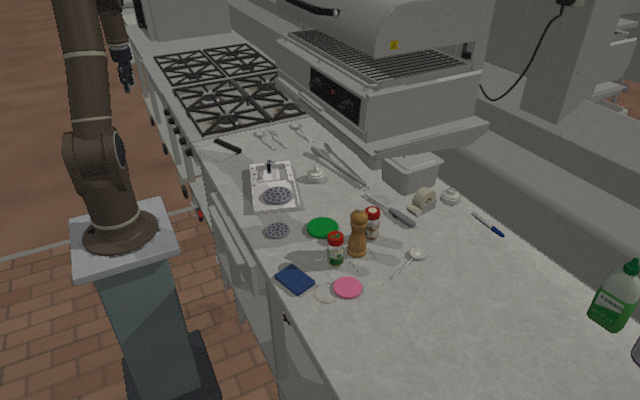

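The top view shows the rack (about 185–306, 190–275), the plate at (273,238), the latch with its black stud near (219,228), and the timer at (250,174). I'll enlarge the rack to measure it.

```bash
cat > h.py <<'E'
import numpy as np,cv2
from scipy.spatial.transform import Rotation as R
def rot(q): return R.from_quat([q[1],q[2],q[3],q[0]])
def pix2z(c,u,v,z):
    K=c['camera_matrix'];u,v=np.atleast_1d(u),np.atleast_1d(v)
    r=rot(c['attitude']).apply(np.c_[(u-K[0,2])/K[0,0],-(v-K[1,2])/K[1,1],-np.ones(len(u))])
    o=np.array(c['xyz']);return o+r*((z-o[2])/r[:,2])[:,None]
def depthpts(c,d):
    K=c['camera_matrix'];v,u=np.indices(d.shape)
    p=np.stack([(u-K[0,2])/K[0,0]*d,-(v-K[1,2])/K[1,1]*d,-d],-1)
    return rot(c['attitude']).apply(p.reshape(-1,3)).reshape(p.shape)+c['xyz']
E
python3 - <<'E'
from h import *
from workcell import arm
c=arm.calibration('top');p=cv2.imread('pics/top0.png');d=np.load('pics/top0.npy')
P=depthpts(c,d)
for u,v in [(273,238),(219,228),(250,174),(244,260),(160,220),(340,180),(392,170),(404,195),(413,227)]:print(u,v,P[v,u].round(4))
cv2.imwrite('pics/top_c.png',cv2.resize(p[155:285,170:320],None,fx=4.6,fy=4.6,interpolation=cv2.INTER_CUBIC))
E
```

```text
273 238 [ 0.5047 -0.0687  0.0298]
219 228 [0.532  0.0731 0.0633]
250 174 [ 0.6799 -0.0074  0.0473]
244 260 [0.4456 0.0119 0.0179]
160 220 [ 0.5597  0.2505 -0.0037]
340 180 [ 0.6685 -0.2576 -0.0039]
392 170 [ 0.6776 -0.3876  0.1069]
404 195 [ 0.6073 -0.4108  0.1393]
413 227 [ 0.527  -0.4384  0.1061]
```

View pics/top_c.png

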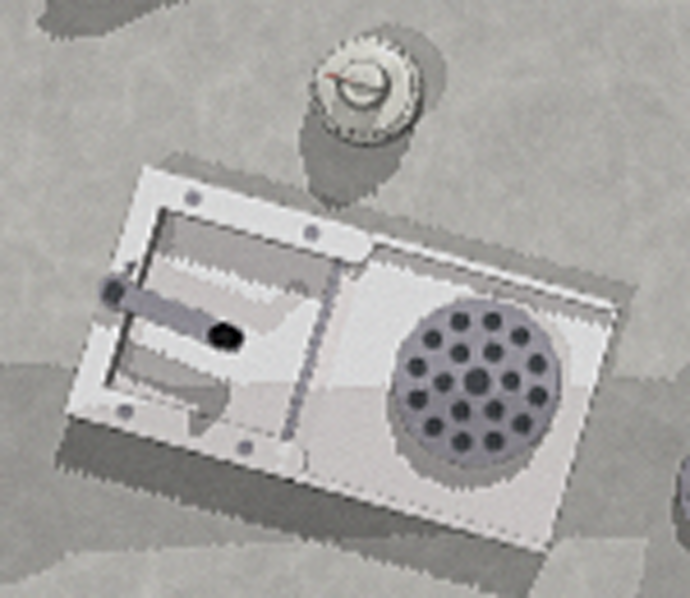

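```bash
cat >> h.py <<'E'
def cr(x,y,s=4.6,u0=170,v0=155): return (x+.5)/s-.5+u0,(y+.5)/s-.5+v0
E
python3 - <<'E'
from h import *
from workcell import arm
c=arm.calibration('top')
g=lambda x,y,z:pix2z(c,*cr(x,y),z)[0]
TL,BL,TR,BR=[g(*a,.024) for a in [(145,168),(66,415),(618,305),(547,550)]]
print(*[a.round(4) for a in(TL,BL,TR,BR)],[np.linalg.norm(a-b).round(4) for a,b in((TL,BL),(TR,BR),(TL,TR),(BL,BR))])
pv=g(113,292,.036);st=g(227,336,.065);pl=g(477,381,.028);tm=g(365,86,.05)
print('pv',pv,'st',st,np.linalg.norm((pv-st)[:2]),'pl',pl,'timer',tm)
cen=(TL+BL+TR+BR)/4; ex=(TL+BL-TR-BR)/2; yaw=np.arctan2(ex[1],ex[0]); 
ey=np.array([-np.sin(yaw),np.cos(yaw)]);ex=np.array([np.cos(yaw),np.sin(yaw)])
print('cen',cen,'yaw',yaw,np.degrees(yaw))
for n,q in dict(pv=pv,st=st,pl=pl,tm=tm).items():
    w=(q-cen)[:2];print(n,(w@ex).round(4),(w@ey).round(4))
# lip ends
for a in((337,262,.021),(289,438,.021)):
    w=(g(*a)-cen)[:2];print('lip',w@ex,w@ey)
E
```

```text
[0.6368 0.1305 0.024 ] [0.489  0.1755 0.024 ] [ 0.551 -0.154  0.024] [ 0.4058 -0.1104  0.024 ] [np.float64(0.1546), np.float64(0.1517), np.float64(0.2971), np.float64(0.2978)]
pv [0.56124067 0.14589416 0.036     ] st [0.53288086 0.07293961 0.065     ] 0.07827288941955435 pl [ 0.50629153 -0.06943332  0.028     ] timer [ 0.68144069 -0.00485969  0.05      ]
cen [0.52065118 0.01039548 0.024     ] yaw 1.2828029678617159 73.49919600533251
pv 0.1414 -0.0004
st 0.0634 0.006
pl -0.0806 -0.0089
tm 0.031 -0.1585
lip 0.02110884881309736 -0.054594330598649
lip 0.01826213058544238 0.05428022843485362
```

Call:
{"name": "play_rows", "arguments": {"commands": "0 0 0 0 0 0 6.1;0 0 0 0 0 0 6.1;0 0 0 0 0 0 6.1;0 0 0 0 0 0 6.1;0 0 0 0 0 0 6.1", "newtons": 60}}

```text
time_s: 0.6
tcp_pos: [0.1623, 0.6032, 0.2448]
tool_rot: [0.0, 0.389, 0.921, -0.0]
ft_force: [-0.3, 0.3, -0.5]
finger_gap: 0.012
finger_force: 0.0
```

Call:
{"name": "play_rows", "arguments": {"commands": "0 0 0 0 0 0 6.1;0 0 0 0 0 0 6.1;0 0 0 0 0 0 6.1;0 0 0 0 0 0 6.1;0 0 0 0 0 0 6.1"}}

```text
time_s: 1.1
tcp_pos: [0.1623, 0.6033, 0.2448]
tool_rot: [0.0, 0.618, 0.786, -0.0]
ft_force: [0.2, 0.9, -0.4]
finger_gap: 0.0
finger_force: 0.0
```

Call:
{"name": "play_rows", "arguments": {"commands": "0 0 0 0 0 0 6.1;0 0 0 0 0 0 6.1;0 0 0 0 0 0 6.1;0 0 0 0 0 0 6.1;0 0 0 0 0 0 6.1"}}

```text
time_s: 1.6
tcp_pos: [0.1623, 0.6032, 0.2448]
tool_rot: [0.0, 0.803, 0.596, -0.0]
ft_force: [-0.5, -0.3, 0.2]
finger_gap: 0.0001
finger_force: 0.0
```

Call:
{"name": "play_rows", "arguments": {"commands": "0 -26 36 4 0 0 0;0 -26 36 4 0 0 0;0 -26 36 4 0 0 0;0 -26 36 4 0 0 0;0 -26 36 4 0 0 0"}}

```text
time_s: 2.1
tcp_pos: [0.2986, 0.4259, 0.2249]
tool_rot: [0.0, 0.801, 0.598, -0.0]
ft_force: [1.8, -0.2, -0.8]
finger_gap: 0.0
finger_force: 0.0
```

Call:
{"name": "play_rows", "arguments": {"commands": "0 -26 36 4 0 0 0;0 -26 36 4 0 0 0;0 -26 36 4 0 0 0;0 -26 36 4 0 0 0;0 -26 36 4 0 0 0"}}

```text
time_s: 2.6
tcp_pos: [0.434, 0.2502, 0.2051]
tool_rot: [-0.0, 0.801, 0.598, 0.0]
ft_force: [0.2, 0.3, -0.0]
finger_gap: 0.0001
finger_force: 0.0
```

Call:
{"name": "play_rows", "arguments": {"commands": "0 -26 36 4 0 0 0;0 -26 36 4 0 0 0;0 -26 36 4 0 0 0;0 -26 36 4 0 0 0;0 0 0 0 0 0 0"}}

```text
time_s: 3.1
tcp_pos: [0.5444, 0.1043, 0.189]
tool_rot: [0.002, 0.804, 0.594, -0.0]
ft_force: [0.2, -0.4, 0.5]
finger_gap: 0.0003
finger_force: 0.0
```

Call:
{"name": "play_rows", "arguments": {"commands": "0 -31 20 0 0 0 0;0 0 22 20 0 0 0;0 0 0 35 0 0 0;0 0 0 30 0 0 0;0 0 0 20 0 0 0"}}

```text
time_s: 3.6
tcp_pos: [0.5718, 0.0696, 0.0818]
tool_rot: [-0.001, 0.802, 0.598, -0.001]
ft_force: [0.6, -0.3, -0.0]
finger_gap: 0.0002
finger_force: 0.0
```

Call:
{"name": "play_rows", "arguments": {"commands": "0 0 0 15 0 0 0;0 0 0 10 0 0 0;0 0 0 5 0 0 0;0 0 0 0 0 0 0;0 0 0 0 0 0 0"}}

```text
time_s: 4.1
tcp_pos: [0.5737, 0.0694, 0.055]
tool_rot: [0.0, 0.802, 0.598, 0.001]
ft_force: [0.0, 0.2, 0.6]
finger_gap: 0.0004
finger_force: 0.0
```

```bash
cat >> h.py <<'E'
C=np.array([.52065,.0104]);Y=np.radians(73.5)
def torack(p): 
    w=np.asarray(p)[:2]-C; return np.round(1000*np.array([w@[np.cos(Y),np.sin(Y)],w@[-np.sin(Y),np.cos(Y)]]),1)
def look(n,f,u0,v0,u1,v1,s):
    from workcell import arm
    p,d=arm.camera(n);np.save(f'pics/{f}.npy',d);cv2.imwrite(f'pics/{f}.png',cv2.resize(p[v0:v1,u0:u1,::-1],None,fx=s,fy=s,interpolation=cv2.INTER_CUBIC))
    s=arm.state();print(s['time_s'],torack(s['tcp_pos']),s['tcp_pos'],s['ft_force'])
E
python3 -c "
from h import *
look('scene','s1',220,130,360,235,5.5)"
```

```text
4.15 [ 71.7 -34.2] [0.57377914 0.06945748 0.05517062] [-0.02012765 -0.62682767  0.14552586]
```

View pics/s1.png

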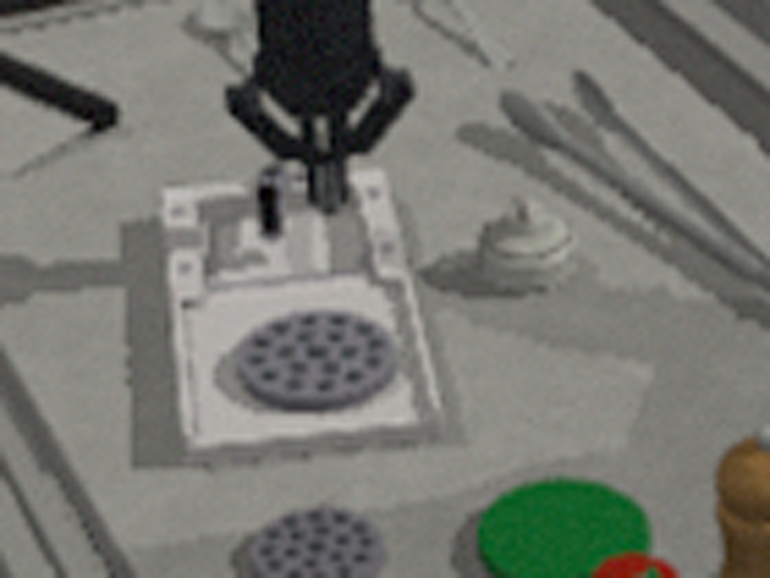

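The gripper tips (crop 325,190) stand on the −y side of the stud (270,205), clear of the rack. Now I'll sweep the latch.

Call:
{"name": "play_rows", "arguments": {"commands": "0 -4 -16 0 0 0 0;0 -4 -17 0 0 0 0;0 1.2 -10 0 0 0 0;0 1.2 -10 0 0 0 0;0 3.8 -9.5 0 0 0 0"}}

```text
time_s: 4.65
tcp_pos: [0.5127, 0.0857, 0.0547]
tool_rot: [0.0, 0.802, 0.598, 0.0]
ft_force: [-0.2, -0.0, 0.2]
finger_gap: -0.0001
finger_force: 0.3
```

Call:
{"name": "play_rows", "arguments": {"commands": "0 3.8 -9.5 0 0 0 0;0 6 -8 0 0 0 0;0 6 -8 0 0 0 0;0 8 -6.3 0 0 0 0;0 8 -6.2 0 0 0 0"}}

```text
time_s: 5.15
tcp_pos: [0.485, 0.1276, 0.0542]
tool_rot: [-0.0, 0.801, 0.598, -0.0]
ft_force: [0.5, -0.8, -0.1]
finger_gap: 0.0001
finger_force: 0.3
```

Call:
{"name": "play_rows", "arguments": {"commands": "0 9.5 -4 0 0 0 0;0 9.5 -4 0 0 0 0;0 5 0 0 0 0 0;0 0 0 0 0 0 0;0 0 0 0 0 0 0"}}

```text
time_s: 5.65
tcp_pos: [0.4847, 0.152, 0.0542]
tool_rot: [0.0, 0.802, 0.598, -0.0]
ft_force: [1.5, -0.2, -0.3]
finger_gap: 0.0003
finger_force: 0.0
```

```bash
python3 -c "
from h import *
look('scene','s2',220,130,360,235,5.5)"
```

```text
5.7 [125.3  74.6] [0.48470362 0.15168268 0.05427929] [ 0.96224409 -0.40847042 -0.38752588]
```

View pics/s2.png

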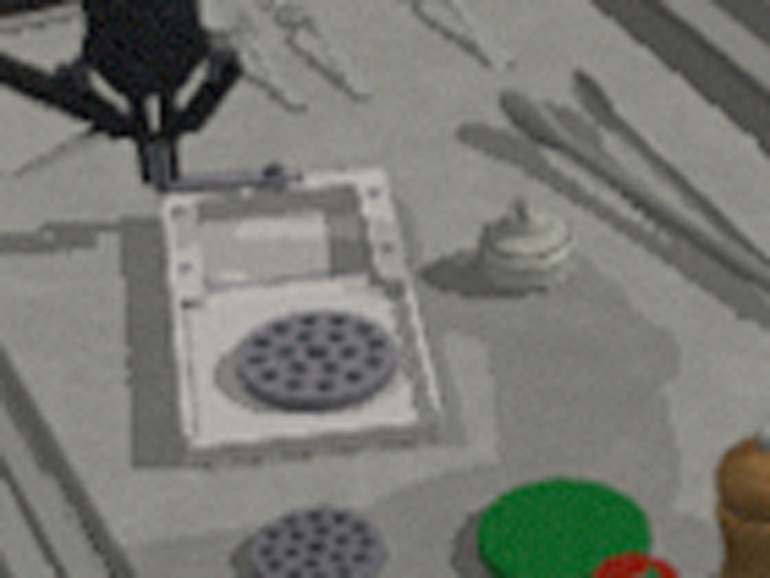

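The latch now lies square to the rack, at crop (165–280,180). Next I'll back off, rise and move behind the plate with the fingers parted.

Call:
{"name": "play_rows", "arguments": {"commands": "0 -12 0 0 0 0 0;0 0 0 -45 0 0 0;60 -10 0 -25 0 0 0;60 -35 12 0 0 0 0;60 -40 12 0 0 0 0"}}

```text
time_s: 6.2
tcp_pos: [0.4801, 0.0514, 0.1252]
tool_rot: [0.0, 0.801, 0.599, 0.001]
ft_force: [1.0, -0.6, 0.2]
finger_gap: 0.043
finger_force: 0.0
```

Call:
{"name": "play_rows", "arguments": {"commands": "60 -40 12 0 0 0 0;60 -40 12 0 0 0 0;60 -40 12 0 0 0 0;60 -30 12 0 0 0 0;60 -24 12 0 0 0 0"}}

```text
time_s: 6.7
tcp_pos: [0.4865, -0.1352, 0.1244]
tool_rot: [0.0, 0.803, 0.597, -0.0]
ft_force: [0.8, 0.6, -0.6]
finger_gap: 0.0595
finger_force: 0.0
```

Call:
{"name": "play_rows", "arguments": {"commands": "60 0 0 30 0 0 0;60 0 0 30 0 0 0;60 0 0 20 0 0 0;60 0 0 0 0 0 0;60 0 0 0 0 0 0"}}

```text
time_s: 7.2
tcp_pos: [0.4872, -0.1327, 0.0446]
tool_rot: [-0.0, 0.802, 0.597, -0.0]
ft_force: [-0.1, -0.5, -0.2]
finger_gap: 0.06
finger_force: 0.0
```

```bash
python3 -c "
from h import *
look('scene','s3',220,130,360,235,5.5)"
```

```text
7.25 [-146.4   -9.2] [ 0.4878841  -0.1325406   0.04513733] [0.23261882 0.46490233 0.23104503]
```

View pics/s3.png

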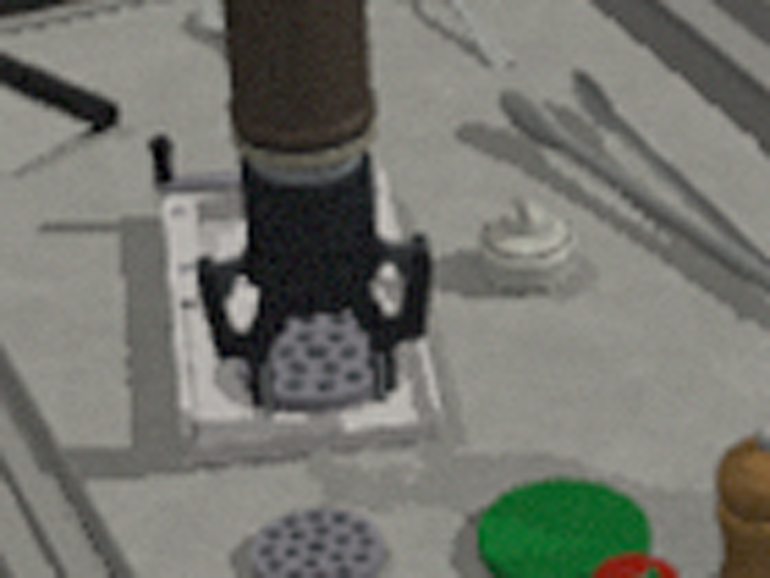

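Call:
{"name": "play_rows", "arguments": {"commands": "60 0 0 4 0 0 0;60 0 0 4 0 0 0;60 0 0 4 0 0 0;60 0 0 0 0 0 0;60 0 0 0 0 0 0"}}

```text
time_s: 7.75
tcp_pos: [0.4878, -0.1316, 0.0322]
tool_rot: [-0.0, 0.802, 0.598, -0.0]
ft_force: [0.4, -0.2, -0.5]
finger_gap: 0.0602
finger_force: 0.0
```

Call:
{"name": "play_rows", "arguments": {"commands": "60 0 0 1 0 0 0;60 0 0 1 0 0 0;60 0 0 0 0 0 0;60 0 0 0 0 0 0;60 0 0 0 0 0 0"}}

```text
time_s: 8.25
tcp_pos: [0.4879, -0.1317, 0.0303]
tool_rot: [0.0, 0.802, 0.598, 0.0]
ft_force: [-0.0, 0.9, 0.5]
finger_gap: 0.0602
finger_force: 0.0
```

Call:
{"name": "play_rows", "arguments": {"commands": "60 0 0 1 0 0 0;60 0 0 1 0 0 0;60 0 0 0 0 0 0;60 0 0 0 0 0 0;60 0 0 0 0 0 0"}}

```text
time_s: 8.75
tcp_pos: [0.4879, -0.1317, 0.0283]
tool_rot: [-0.0, 0.802, 0.598, -0.0]
ft_force: [0.3, -0.2, 1.1]
finger_gap: 0.06
finger_force: 0.0
```

Call:
{"name": "play_rows", "arguments": {"commands": "60 0 0 1 0 0 0;60 0 0 0 0 0 0;60 0 0 0 0 0 0;60 0 0 0 0 0 0;60 0 0 0 0 0 0"}}

```text
time_s: 9.25
tcp_pos: [0.4879, -0.1317, 0.0273]
tool_rot: [0.0, 0.802, 0.598, 0.0]
ft_force: [-0.7, -0.1, 0.3]
finger_gap: 0.0604
finger_force: 0.0
```

Call:
{"name": "play_rows", "arguments": {"commands": "60 0 0 1 0 0 0;60 0 0 0 0 0 0;60 0 0 0 0 0 0;60 0 0 0 0 0 0;60 0 0 0 0 0 0"}}

```text
time_s: 9.75
tcp_pos: [0.4879, -0.1317, 0.0263]
tool_rot: [-0.0, 0.802, 0.598, 0.0]
ft_force: [0.8, 0.5, 0.4]
finger_gap: 0.0599
finger_force: 0.0
```

Call:
{"name": "play_rows", "arguments": {"commands": "60 0 0 1 0 0 0;60 0 0 0 0 0 0;60 0 0 0 0 0 0;60 0 0 0 0 0 0;60 0 0 0 0 0 0"}}

```text
time_s: 10.25
tcp_pos: [0.4879, -0.1317, 0.0253]
tool_rot: [0.0, 0.802, 0.598, 0.0]
ft_force: [0.4, 0.2, -0.5]
finger_gap: 0.0598
finger_force: 0.0
```

Call:
{"name": "play_rows", "arguments": {"commands": "60 0 0 1 0 0 0;60 0 0 0 0 0 0;60 0 0 0 0 0 0;60 0 0 0 0 0 0;60 0 0 0 0 0 0"}}

```text
time_s: 10.75
tcp_pos: [0.488, -0.1317, 0.025]
tool_rot: [-0.0, 0.802, 0.598, 0.0]
ft_force: [-2.1, 0.8, 10.5]
finger_gap: 0.06
finger_force: 5.4
```

Call:
{"name": "play_rows", "arguments": {"commands": "60 0 0 1 0 0 0;60 0 0 0 0 0 0;60 0 0 0 0 0 0;60 0 0 0 0 0 0;60 0 0 0 0 0 0"}}

```text
time_s: 11.25
tcp_pos: [0.488, -0.1317, 0.0249]
tool_rot: [-0.0, 0.802, 0.598, 0.001]
ft_force: [-6.2, 2.6, 24.0]
finger_gap: 0.0598
finger_force: 12.2
```

Call:
{"name": "play_rows", "arguments": {"commands": "60 0 0 -6 0 0 0;60 7 0 0 0 0 0;60 7 0 0 0 0 0;60 10 -1.5 0 0 0 0;60 10 -1.5 0 0 0 0"}}

```text
time_s: 11.75
tcp_pos: [0.4948, -0.0977, 0.0291]
tool_rot: [0.0, 0.802, 0.598, -0.0]
ft_force: [-0.4, -2.4, 2.5]
finger_gap: 0.0597
finger_force: 1.2
```

Call:
{"name": "play_rows", "arguments": {"commands": "60 10 -1.5 0 0 0 0;60 10 -1.5 0 0 0 0;60 10 -1.5 0 0 0 0;60 10 -1.5 0 0 0 0;60 0 0 0 0 0 0"}}

```text
time_s: 12.25
tcp_pos: [0.5, -0.0579, 0.0291]
tool_rot: [0.0, 0.802, 0.598, -0.0]
ft_force: [1.4, -1.7, 0.4]
finger_gap: 0.0601
finger_force: 1.2
```

```bash
python3 -c "
from h import *
look('top','t4',170,155,320,285,4.6)"
```

```text
12.3 [-70.9   0.4] [ 0.50010735 -0.05744477  0.02908159] [-0.62529656 -2.38287156  1.21335412]
```

View pics/t4.png

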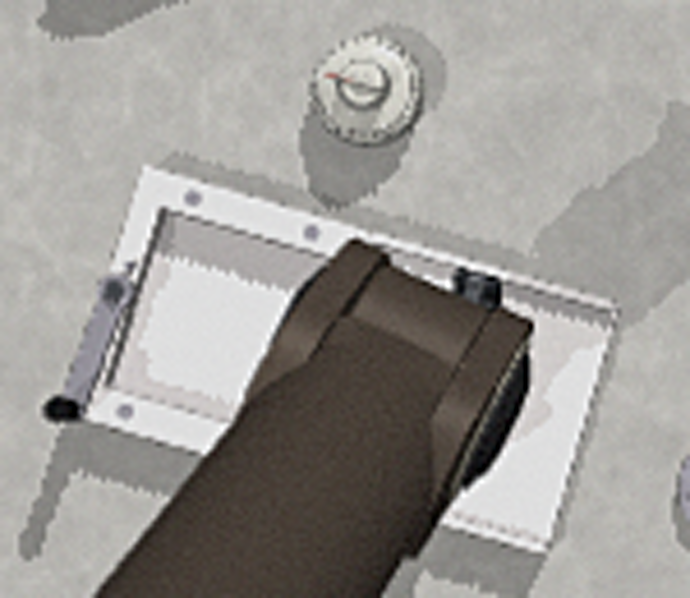

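The latch is clear at about 1.6 rad, and the push force of roughly 2.4 N shows the fingers are on the plate. I'll go on over the lip with the tips raised above its crest.

Call:
{"name": "play_rows", "arguments": {"commands": "60 8 0 -0.5 0 0 0;60 8 0 -0.5 0 0 0;60 8 0 -0.5 0 0 0;60 8 0 -0.5 0 0 0;60 8 0 -0.5 0 0 0"}}

```text
time_s: 12.8
tcp_pos: [0.512, -0.0189, 0.0319]
tool_rot: [-0.0, 0.801, 0.598, 0.0]
ft_force: [-0.5, -2.1, -0.0]
finger_gap: 0.0603
finger_force: 1.3
```

Call:
{"name": "play_rows", "arguments": {"commands": "60 6 0 -0.5 0 0 0;60 6 0 0 0 0 0;60 6 0 0 0 0 0;60 6 0 0 0 0 0;60 0 0 0 0 0 0"}}

```text
time_s: 13.3
tcp_pos: [0.5189, 0.0047, 0.0322]
tool_rot: [-0.0, 0.801, 0.599, 0.0]
ft_force: [1.3, -0.9, 0.4]
finger_gap: 0.0601
finger_force: 0.1
```

```bash
python3 -c "
from h import *
look('scene','s5',220,130,360,235,5.5)"
```

```text
13.35 [-6.4  0.1] [0.51870756 0.00429044 0.03216192] [-0.24712359 -0.54888182 -0.62831382]
```

View pics/s5.png

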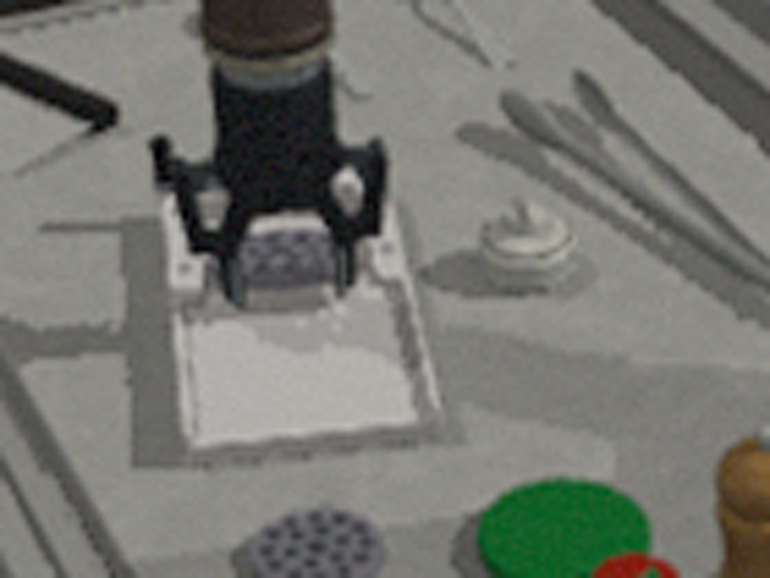

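The plate straddles the lip with its front tipped into the pocket and its rear edge at crop row ~300. I'll keep pushing.

Call:
{"name": "play_rows", "arguments": {"commands": "60 6 0 0 0 0 0;60 6 0 0 0 0 0;60 6 0 0 0 0 0;60 5 0 0 0 0 0;60 0 0 0 0 0 0"}}

```text
time_s: 13.85
tcp_pos: [0.5254, 0.0264, 0.0322]
tool_rot: [-0.0, 0.801, 0.599, 0.0]
ft_force: [-0.4, -0.5, -0.4]
finger_gap: 0.0601
finger_force: 0.0
```

Call:
{"name": "play_rows", "arguments": {"commands": "60 4 0 0 0 0 0;60 3 0 0 0 0 0;60 0 0 0 0 0 0;60 0 0 0 0 0 0;60 0 0 0 0 0 0"}}

```text
time_s: 14.35
tcp_pos: [0.5272, 0.0319, 0.0324]
tool_rot: [-0.0, 0.802, 0.598, 0.0]
ft_force: [0.2, 0.3, 0.2]
finger_gap: 0.06
finger_force: 0.0
```

```bash
python3 -c "
from h import *
look('scene','s6',220,130,360,235,5.5)"
```

```text
14.4 [22.5 -0.2] [0.52720906 0.0318768  0.03235955] [-0.98870769 -0.45913521  0.66440545]
```

View pics/s6.png

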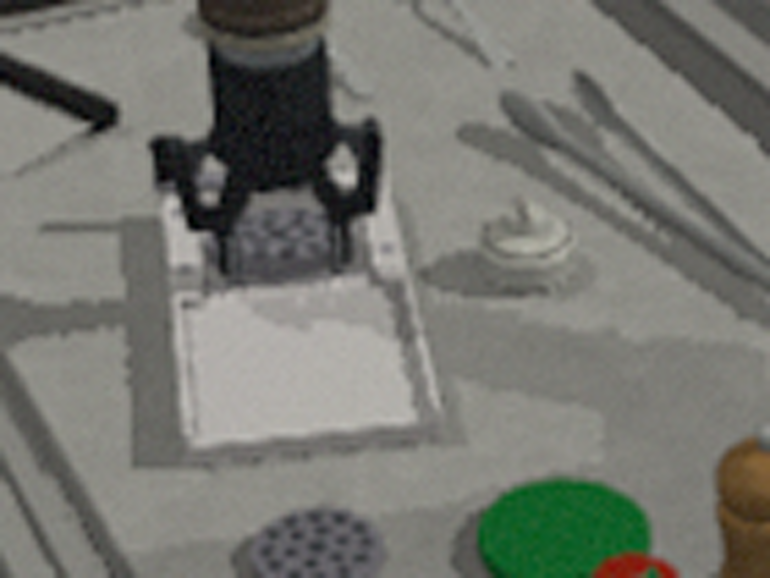

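Call:
{"name": "play_rows", "arguments": {"commands": "60 3 0 0 0 0 0;60 2 0 0 0 0 0;60 0 0 0 0 0 0;60 0 0 0 0 0 0;60 0 0 0 0 0 0"}}

```text
time_s: 14.9
tcp_pos: [0.5285, 0.0367, 0.0323]
tool_rot: [-0.0, 0.802, 0.598, 0.0]
ft_force: [0.3, -1.2, 0.4]
finger_gap: 0.0599
finger_force: 0.0
```

Call:
{"name": "play_rows", "arguments": {"commands": "60 -12 0 0 0 0 0;60 -12 0 -20 0 0 0;60 -20 0 -40 0 0 0;60 -40 0 0 0 0 0;60 -20 0 0 0 0 0"}}

```text
time_s: 15.4
tcp_pos: [0.4982, -0.0666, 0.0936]
tool_rot: [0.001, 0.802, 0.597, 0.001]
ft_force: [-0.5, -0.3, 0.5]
finger_gap: 0.0599
finger_force: 0.0
```

```bash
python3 - <<'E'
from h import *
from workcell import arm
p,d=arm.camera('scene');c=arm.calibration('scene');P=depthpts(c,d)
print(arm.state()['time_s'])
ex=np.array([np.cos(Y),np.sin(Y)]);ey=np.array([-ex[1],ex[0]])
W=P[...,:2]-C;rx=(W@ex)*1000;ry=(W@ey)*1000;z=P[...,2]*1000
for a in range(15,140,10):
    print(a,[int(np.median(z[m])) if (m:=(abs(rx-a)<5)&(abs(ry-b)<6)&(z<60)).sum()>2 else None for b in range(-55,60,11)])
cv2.imwrite('pics/s7.png',cv2.resize(p[130:235,220:360,::-1],None,fx=5.5,fy=5.5,interpolation=cv2.INTER_CUBIC))
E
```

```text
15.45
15 [22, 19, 19, 21, 20, 19, 17, 18, 19, 18, 21]
25 [None, None, None, None, None, 20, None, None, 20, 19, 26]
35 [None, None, None, None, 17, None, 18, None, None, None, 26]
45 [None, None, 16, 16, 17, 17, 17, None, None, None, 25]
55 [6, None, 17, 17, 16, 17, 16, 16, None, 18, 25]
65 [None, None, 16, 18, 16, 18, 18, None, None, 9, 25]
75 [None, None, 16, None, 19, 18, 20, None, None, None, 25]
85 [None, None, 18, 18, 19, 18, None, 16, None, 12, 26]
95 [None, None, 18, 17, 17, 18, 18, None, None, 11, None]
105 [None, None, 17, 16, 16, 16, 18, None, None, None, 21]
115 [None, None, None, 16, 16, 17, 17, None, None, None, None]
125 [None, None, None, None, 16, None, None, None, None, None, None]
135 [None, 9, 16, 18, 19, 19, 15, None, 28, 27, None]
```

View pics/s7.png

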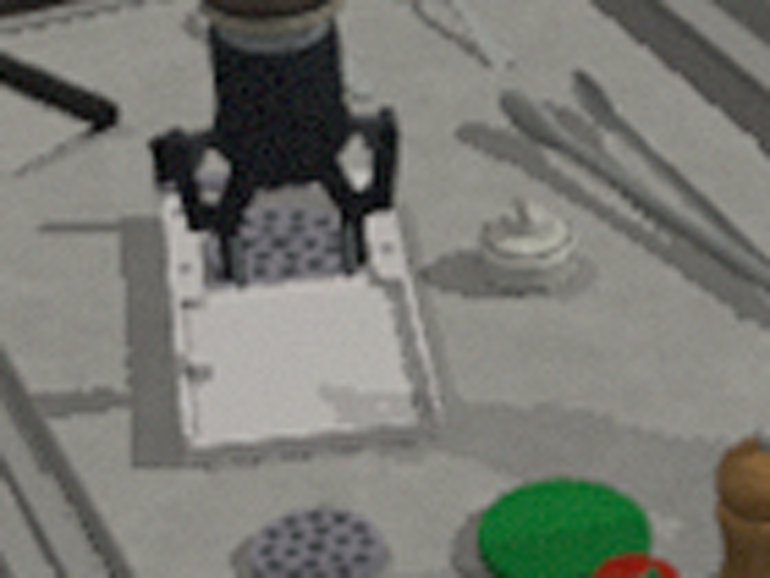

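The plate lies flat in the pocket: its top reads 16–17 mm everywhere. Now I'll go to the far side of the stud and close the latch.

Call:
{"name": "play_rows", "arguments": {"commands": "0 0 0 -25 0 0 0;0 36 -11 0 0 0 0;0 36 -11 0 0 0 0;0 36 -11 0 0 0 0;0 36 -11 0 0 0 0"}}

```text
time_s: 15.95
tcp_pos: [0.4974, 0.0881, 0.1174]
tool_rot: [-0.0, 0.802, 0.597, 0.0]
ft_force: [0.2, 0.1, -1.0]
finger_gap: 0.0002
finger_force: 0.0
```

Call:
{"name": "play_rows", "arguments": {"commands": "0 36 -11 0 0 0 0;0 36 -11 0 0 0 0;0 39 -12 0 0 0 0;0 0 0 0 0 0 0;0 0 0 0 0 0 0"}}

```text
time_s: 16.45
tcp_pos: [0.4964, 0.2038, 0.117]
tool_rot: [0.0, 0.801, 0.599, -0.0]
ft_force: [0.3, -1.1, 0.1]
finger_gap: -0.0003
finger_force: 0.0
```

```bash
python3 -c "
from h import *
look('scene','s8',220,130,360,235,5.5)"
```

```text
16.5 [177.4  77.6] [0.49660666 0.20256834 0.1170765 ] [ 0.25559397 -0.6597963  -0.1802975 ]
```

Call:
{"name": "play_rows", "arguments": {"commands": "0 0 0 25 0 0 0;0 0 0 25 0 0 0;0 0 0 13 0 0 0;0 -8 1 0 0 0 0;0 -8 1 0 0 0 0"}}

```text
time_s: 17.0
tcp_pos: [0.4943, 0.1862, 0.0547]
tool_rot: [0.0, 0.802, 0.597, -0.0]
ft_force: [0.0, 1.6, -1.1]
finger_gap: -0.0002
finger_force: 0.4
```

Call:
{"name": "play_rows", "arguments": {"commands": "0 -9.5 -1 0 0 0 0;0 -9.5 -1 0 0 0 0;0 -10 1 0 0 0 0;0 -10 1.3 0 0 0 0;0 -9.5 3.8 0 0 0 0"}}

```text
time_s: 17.5
tcp_pos: [0.4838, 0.1394, 0.0545]
tool_rot: [-0.0, 0.801, 0.598, 0.0]
ft_force: [1.0, 0.2, -0.5]
finger_gap: -0.0001
finger_force: 0.8
```

Call:
{"name": "play_rows", "arguments": {"commands": "0 -9.5 3.8 0 0 0 0;0 -8.2 6 0 0 0 0;0 -8.2 6 0 0 0 0;0 -6.2 8 0 0 0 0;0 -6.2 8 0 0 0 0"}}

```text
time_s: 18.0
tcp_pos: [0.5041, 0.0935, 0.0541]
tool_rot: [-0.0, 0.802, 0.598, -0.0]
ft_force: [-1.1, -0.0, -0.2]
finger_gap: -0.0001
finger_force: 0.3
```

Call:
{"name": "play_rows", "arguments": {"commands": "0 -3.5 8 0 0 0 0;0 -3.5 8 0 0 0 0;0 0 0 0 0 0 0;0 0 0 0 0 0 0;0 0 0 0 0 0 0"}}

```text
time_s: 18.5
tcp_pos: [0.517, 0.0834, 0.0542]
tool_rot: [-0.0, 0.801, 0.598, -0.0]
ft_force: [0.5, 0.0, -0.1]
finger_gap: 0.0004
finger_force: 0.0
```

Call:
{"name": "play_rows", "arguments": {"commands": "0 0 1.5 0 0 0 0;0 0 1.5 0 0 0 0;0 0 0 0 0 0 0;0 0 0 0 0 0 0;0 0 0 0 0 0 0"}}

```text
time_s: 19.0
tcp_pos: [0.5201, 0.0823, 0.0543]
tool_rot: [0.0, 0.802, 0.598, 0.0]
ft_force: [0.7, 0.8, 0.2]
finger_gap: -0.0002
finger_force: 0.0
```

```bash
python3 -c "
from h import *
look('scene','s9',220,130,360,235,5.5)"
```

```text
19.05 [68.7 21. ] [0.52004265 0.0822258  0.05429312] [ 0.25071785 -0.94791369 -0.43593181]
```

Call:
{"name": "play_rows", "arguments": {"commands": "0 0 1 0 0 0 0;0 0 1 0 0 0 0;0 0 0 0 0 0 0;0 0 0 0 0 0 0;0 0 0 0 0 0 0"}}

```text
time_s: 19.55
tcp_pos: [0.5214, 0.0817, 0.0542]
tool_rot: [-0.0, 0.802, 0.598, -0.0]
ft_force: [-4.4, 0.8, 2.0]
finger_gap: 0.0002
finger_force: 2.1
```

Call:
{"name": "play_rows", "arguments": {"commands": "0 0 1 0 0 0 0;0 0 0.5 0 0 0 0;0 0 0 0 0 0 0;0 0 0 0 0 0 0;0 0 0 0 0 0 0"}}

```text
time_s: 20.05
tcp_pos: [0.5216, 0.0816, 0.054]
tool_rot: [-0.001, 0.801, 0.598, -0.001]
ft_force: [-8.1, 1.8, 6.2]
finger_gap: 0.0004
finger_force: 4.4
```

The force is building against the stop, so the latch is shut. I'll back off, rise and check.

Call:
{"name": "play_rows", "arguments": {"commands": "0 0 -10 0 0 0 0;0 0 -20 0 0 0 0;0 0 0 -40 0 0 0;0 0 0 -50 0 0 0;0 0 -40 -20 0 0 0"}}

```text
time_s: 20.55
tcp_pos: [0.462, 0.1004, 0.1685]
tool_rot: [0.003, 0.803, 0.596, 0.005]
ft_force: [-0.7, 0.6, 0.1]
finger_gap: -0.0
finger_force: 0.0
```

Call:
{"name": "play_rows", "arguments": {"commands": "0 20 -45 0 0 0 0;0 20 -45 0 0 0 0;0 20 -45 0 0 0 0;0 20 -45 0 0 0 0;0 0 0 0 0 0 0"}}

```text
time_s: 21.05
tcp_pos: [0.3026, 0.233, 0.1644]
tool_rot: [-0.001, 0.799, 0.601, 0.001]
ft_force: [0.3, 0.0, -0.4]
finger_gap: 0.0002
finger_force: 0.0
```

```bash
python3 -c "
from h import *
look('top','t9',170,155,320,285,4.6)"
```

```text
21.1 [150.6 269.7] [0.30485885 0.23141829 0.16455166] [0.32059858 0.49898398 0.20527043]
```

View pics/t9.png

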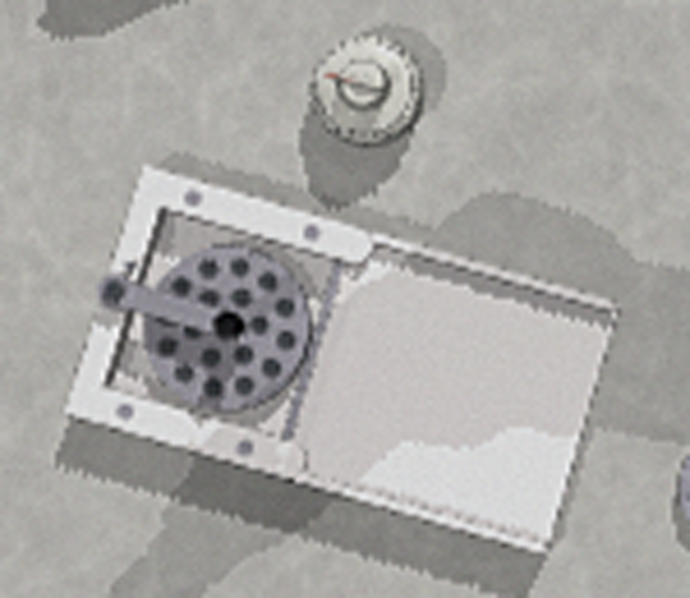

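The plate lies flat in the pocket at about (227,328). The latch is shut over it with its stud at (229,325), straighter than at the start, and the timer hasn't moved.

```bash
python3 -c "
from workcell import arm
print(arm.hand_in())"
```

```text
the job is handed in; nothing more can be done
None
```

The mincer plate lies flat in the rack's pocket with the latch pushed back to its stop over it; the timer, jars and mill were not touched, and the job was handed in at about 21 s.

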